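Slide the slotted spacers onto the stud under its nut, thick one first

TASK

Build up the spacer stack on the fixture's stud, under the nut that is already on it: first slide the thick slotted spacer along its low lane until the stud is fully home in the slot, then slide the thin slotted spacer from the high lane over the top of it until it too is fully home on the stud. Leave both lying flat, and leave the things round the fixture alone.

Things in the scene. Friction and masses are not known exactly. Their poses are not given: they have to be found in the camera images.
- fixture: Dark blackened-steel stacking fixture fixed to the worktop, 92 x 252 mm. Origin under its centre, on the stud's axis, at worktop height; z up, y along its two lanes, which meet at the stud: the low lane comes from +y, the high lane from -y. Guide rails 75 mm apart line both lanes.
- low_lane (a point): Point on the low lane's deck, 12 mm above the worktop, 80 mm from the stud's axis on the +y side. The low deck runs from the step at y = -46 mm, past the stud, to its open end at y = +126 mm. Its rails rise to 24 mm above the worktop.
- high_lane (a point): Point on the high lane's deck, 33 mm above the worktop, 80 mm from the stud's axis on the -y side. The high deck runs from its open end at y = -126 mm to the step at y = -46 mm. Its rails rise to 43 mm above the worktop and run on to y = -8 mm.
- nut (a point): Top centre of the bright steel hex nut on the stud, 62.5 mm above the worktop. The nut's flange is 44 mm in diameter, its underside 45.5 mm above the worktop; it does not come off, so spacers go on only from the side. The stud ends 7.5 mm above the nut.
- stud_low (a point): Point on the axis of the upright steel stud (20 mm in diameter), at the level of the low deck, 12 mm above the worktop. Axes as the fixture's.
- thick_spacer: Thick aluminium U-shaped slotted spacer on the low lane: 70 (x) x 86 (y) x 20 mm, 0.2 to 0.45 kg; axes as the fixture's. Origin in its underside, at the point that is on the stud's axis when fully home. The slot, 24 mm wide, ends 10 mm behind the origin; its mouth at y = -44 mm is flared to 40 mm. Back edge at y = +42 mm. It slides home towards -y, with ordinary metal friction.
- thick_spacer_tab (a point): Centre of the outer face of the thick spacer's upright push tab: 44 mm wide, 8 mm thick, rising 24 mm above the spacer's top face, flush with its back edge; 32 mm above the spacer's underside, 42 mm from its origin.
- thin_spacer: Thin steel U-shaped slotted spacer on the high lane: 70 (x) x 72 (y) x 10 mm, 0.15 to 0.31 kg; axes as the fixture's. Origin in its underside, at the point on the stud's axis when fully home. Slot 24 mm wide, ends 10 mm behind the origin; its mouth at y = +30 mm is flared to 40 mm. Back edge at y = -42 mm. It slides home towards +y; without the thick spacer in place it drops onto the low deck.
- thin_spacer_tab (a point): Centre of the outer face of the thin spacer's upright push tab: 44 mm wide, 8 mm thick, rising 24 mm above the spacer's top face, flush with its back edge; 22 mm above the spacer's underside, 42 mm from its origin.
- tape_roll: Bystander: beige roll of tape, 68 mm in diameter, 19 mm high, behind the fixture. Origin under its centre.
- brass_coupling: Bystander: small stepped brass fitting, 22 mm in diameter, 25 mm high, behind the fixture. Origin under its centre.
- thumb_nut: Bystander: pale knob, 26 mm in diameter, 17 mm high, in front of the fixture. Origin under its centre.
- marker: Bystander: marker pen, 130 mm long, lying in front of the fixture. Origin under its centre.
Mind the look-alikes: they are no part of the job. What is shaped like the thick_spacer but black is not meant.

How it is judged:
By the outcome, as a careful person would: the job done as asked, in the order asked, and still so for the second after the job is handed in, with the robot touching nothing.
It also fails if it takes over 42 s, if anything falls off the work surface, if the arm or the gripper's body presses on something with over 40 N, if the wrist force passes 120 N, or if a joint passes its speed limit or range.

ROBOT

A 6-joint arm with a two-finger parallel gripper is mounted at the origin on a cart in front of the work surface, level with it; the furniture and walls round the work are solid. World frame = base frame: x ahead of the robot, y to its left, z up, the work surface at z = 0. Lengths are in m, angles in rad, forces in N, time in s.
With the tool pointing down it reaches from about 0.35 to 0.875 m from the base axis. Payload 4.2 kg.
Tool frame: the origin (TCP) lies midway between the tips of the shut fingers; the grasp point (between the pads) lies 19 mm behind it; z points along the fingers, x is the direction in which the jaws open and shut, and the axes are right-handed (so a half turn about z gives the same grasp; the last joint's range is limited). The gripper opens to 85 mm and grips with 20 to 120 N. Pads are 22 mm wide; open, the fingers measure 114 mm over their backs; the gripper's body (76 mm by 85 mm) begins 54 mm behind the grasp point. The pads swing forward as they close: fully open they stand 13 mm farther back than shut.
Start: joints at [-0.939, 0.385, 0.008, 0, -1.194, -0.259], TCP at [0.228, -0.582, 0.231] pointing down, gripper open.
Joint ranges: [-3.14, 3.14], [-1.21, 2.06], [-1.07, 1.41], [-3.16, 2.05], [-2.99, -0.16], [-3.1, 3.1]. Speed limits (rad/s): [2.79, 2.79, 3.14, 3.14, 3.14, 3.14].

INTERFACE

Orientations are given as a unit quaternion [w, x, y, z].
In Python, from workcell import robot gives the robot as it stands.
- The arm moves only by the tool apply_moves, never from a script. Its argument "rows" is a list of rows, each a list of 3 entries, a list of its own where there are three numbers: the shift along the world's x, y, z as a fraction of full scale, then the turn, a rotation vector about the world's x, y, z as a fraction of full scale, then the opening, from 0 (shut) to 1 (fully open). A call has 1 to 8 rows; each row is the pose to reach, as a shift and turn from the pose commanded when the call began, turning the shorter way round; what a row does not reach only later rows make up. Full scale, the value 1, is 600 mm for a shift and pi rad for a turn. A row lasts 1/12 s, in which the tool goes at most 41.7 mm and 7.16 degrees, less where a joint would pass 70% of its speed; a pose out of reach is approached as far as the arm can. A call with a number of a shift or a turn outside -1 to 1 is refused whole. A call with a gripper value outside its range is refused whole. The fingers move at their own pace and stop on an object; the grip force is fixed at half the most. Time passes only in rows, so rows that repeat a pose let the fingers close. It gives the time, the measured TCP pose, the force and the opening at its end, in the units of the state.
- robot.state(): the state, without advancing time (a new reading comes with each control period).
- robot.get_image(name): name is "scene" or "top"; returns (picture, depth): 420x560x3 uint8, blue, green, red; 420x560 float32, m along the optical axis (not along the pixel's ray), 0 where there is no reading.
- robot.camera_params(name): a dict with "camera_matrix" (3x3 intrinsics, pixels), "k1" (the pictures are not rectified: a ray, as slopes to the right and down, at radius r is drawn at 1 + k1 r^2 times it, then the intrinsics apply), "extrinsics" (4x4, takes a point from world to camera coordinates). Camera axes: x right, y down, z forward; pixel columns grow to the right and rows downward; lengths in m; the calibration is good to about 2 mm. A picture is of the moment at which its call begins. camera_params takes no time and is no camera call.
- robot.hand_in(): hands the job in, once; it reports no verdict.
The state is a dict: "time": time; "joints": joint angles; "joint_velocities": joint speeds; "tau": joint torques, N m; "ee_pos": TCP position; "tcp_rot": TCP orientation; "ft_force": force on the tool from outside, world axes, zero at the start; "ft_torque": the same for the moment, N m; "opening": finger opening in m.
Only numpy, scipy, OpenCV 4.12 (cv2) and the standard library are available. Lean on these libraries where they do the work, as an engineer would, in place of code of your own. Each camera call takes 0.05 s, during which the arm holds its last target. There are 200 camera calls.

## Working session

There is one attempt and no reset: what is moved stays moved. The work goes in short steps, Python scripts to look and compute and a tool call to move; the robot and the scene stay as the last step left them, time stands still between calls to the robot, and variables do not carry over. Pictures are saved under pics/ and viewed, about 8 in all and at most 12, crops included, and the job is handed in when it is done.

Besides the shell and the picture viewer there is one more tool, called after "Call:" as name(argument=value, ...) on one line, values as JSON. apply_moves: Moves the arm, as the interface text tells. Shift numbers are shares of 600 mm and turn numbers shares of pi rad, none past 1 either way. Its arguments: {"type":"object","properties":{"rows":{"type":"array"}},"required":["rows"]}

```bash
ls; mkdir -p pics
cat > h.py <<'E'
import numpy as np, cv2
from workcell import robot
def grab(n,f):
    im,d=robot.get_image(n); cv2.imwrite(f'pics/{f}.png',im); np.save(f'pics/{f}.npy',d); return im,d
def ray(n,uv):
    p=robot.camera_params(n);K=np.array(p['camera_matrix']);E=np.array(p['extrinsics']);k=p['k1']
    uv=np.atleast_2d(np.array(uv,float)); dd=np.c_[(uv[:,0]-K[0,2])/K[0,0],(uv[:,1]-K[1,2])/K[1,1]]
    s=dd.copy()
    for _ in range(20): s=dd/(1+k*(s**2).sum(1))[:,None]
    c=np.c_[s,np.ones(len(s))]; R=E[:3,:3]
    return -R.T@E[:3,3], c@R   # origin, dirs (cam z=1)
def plane(n,uv,z):
    o,d=ray(n,uv); return o+d*((z-o[2])/d[:,2])[:,None]
def dep(n,uv,D):
    o,d=ray(n,uv); uv=np.atleast_2d(uv).astype(int); return o+d*D[uv[:,1],uv[:,0]][:,None]
E
python3 - <<'E'
from h import *
for n in('scene','top'):
    grab(n,n+'0'); p=robot.camera_params(n); print(n,p['k1'],np.array(p['camera_matrix'])[0,0],ray(n,[[280,210]]))
print(robot.state())
E
```

```text
pics
scene -0.16065174292192816 521.1836495370519 (array([0.19205058, 0.55675732, 0.76285999]), array([[ 0.31428777, -0.60633909, -0.73065612]]))
top -0.14179080845054562 459.86694113666493 (array([ 0.40382545, -0.03088285,  0.91579184]), array([[ 0.10220527, -0.00173997, -0.99477675]]))
{'time': 0.1, 'joints': array([-9.39425340e-01,  3.85491583e-01,  6.75942012e-03, -4.55738726e-04,
       -1.19399353e+00, -2.58608074e-01]), 'joint_velocities': array([-0.00056664, -0.00111917,  0.00367803,  0.00055182, -0.00250539,
        0.00076701]), 'tau': array([-5.92679517e-04, -3.93319166e+01,  1.88929439e+01,  4.19800356e+00,
       -2.61304303e-03,  1.22975209e-05]), 'ee_pos': array([ 0.22745412, -0.58158062,  0.23031949]), 'tcp_rot': array([-8.38613194e-04,  5.63899792e-01,  8.25842630e-01,  5.21729844e-04]), 'ft_force': array([0.22487859, 1.27844067, 0.58357784]), 'ft_torque': array([ 0.01264489, -0.01509191,  0.00111407]), 'opening': 0.08547344088933609}
```

View pics/top0.png

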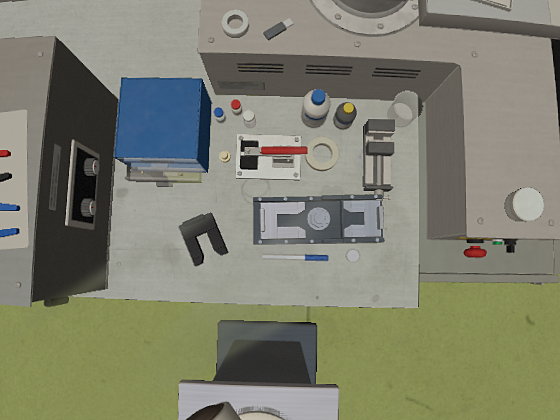

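View pics/scene0.png

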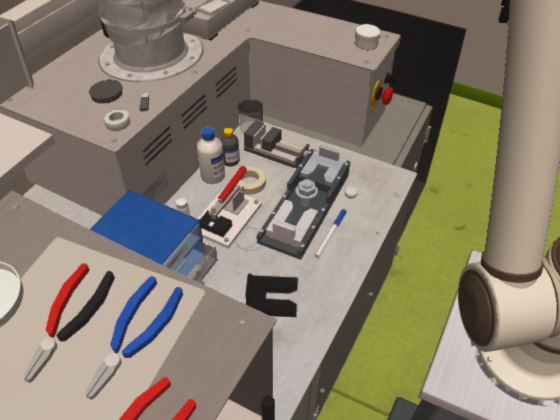

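The top view shows the fixture at about (319,218), with the thick spacer left of it (tab near col 263) and the thin one right (tab near col 380). The black decoy is at (203,238). The vise is at (378,155) and the machine wall runs right of col 420. The scene view agrees. Next I'll measure.

Run:
```python
from h import *
im=cv2.imread('pics/top0.png');D=np.load('pics/top0.npy')
c=im[150:270,235:475]; cv2.imwrite('pics/c1.png',cv2.resize(c,(800,400),interpolation=cv2.INTER_CUBIC))
# world height map
v,u=np.mgrid[120:300,180:480]; P=dep('top',np.c_[u.ravel(),v.ravel()],D).reshape(180,300,3)
np.save('pics/P.npy',P)
for r in (195,205,212,220,228,238,245):
    print(r,' '.join(f'{int(1000*P[r-120,x-180,2])}' for x in range(240,470,4)))
print('nut',P[218-120,319-180], P[150-120,378-180])
for uv in [(263,220),(380,220),(319,218),(430,220),(450,220)]: print(uv,P[uv[1]-120,uv[0]-180].round(4))
```

```text
195 0 -1 0 0 0 0 -1 0 0 3 -1 0 -2 1 0 -1 0 3 1 0 0 45 42 42 45 42 42 44 43 42 43 47 46 41 42 41 -1 28 -2 0 1 1 0 -1 0 -57 -55 19 42 65 85 105 129 146 166 182 198 210
205 0 0 2 -2 11 13 28 33 32 35 34 30 28 29 31 29 32 13 11 11 11 12 9 11 13 14 42 43 44 42 42 42 43 43 42 31 1 0 0 1 1 0 -1 0 1 -57 -52 19 42 63 86 104 127 146 164 178 201 209
212 3 2 0 -2 12 55 53 30 34 32 33 30 32 30 31 29 14 14 50 61 70 63 10 13 12 10 34 35 41 40 38 43 43 44 43 66 0 1 -1 0 -1 0 -2 2 2 -53 -56 18 42 63 82 105 127 146 162 180 199 208
220 -1 0 0 0 9 50 57 32 31 33 11 13 915 13 11 13 13 50 63 70 70 67 46 10 10 12 34 37 35 35 30 42 43 41 43 67 0 2 2 0 0 0 -3 -2 0 -59 -56 16 41 64 84 103 126 915 160 181 198 209
228 2 0 0 3 12 11 55 31 30 33 34 31 28 30 30 33 12 14 10 48 49 50 12 9 11 11 33 41 45 42 44 43 42 42 40 66 0 0 0 0 -2 0 0 0 1 -55 -60 17 41 63 86 103 127 145 164 179 200 211
238 -2 0 0 0 7 12 30 30 32 33 34 33 29 28 24 21 16 10 11 12 13 13 13 13 12 11 41 41 42 41 42 42 42 42 43 42 2 0 1 1 0 1 -1 1 -1 -52 -54 17 30 37 40 45 52 55 88 124 126 133
245 0 -2 0 0 1 1 1 0 2 0 -1 2 -2 0 2 0 0 -1 -1 0 0 0 1 0 -1 0 0 0 1 -2 1 0 0 -1 0 0 -1 1 0 -1 1 1 0 0 0 -57 -55 -55 -53 -53 -55 -52 -54 -54 -53 -51 -57 -53
nut [ 0.47805857 -0.10486284  0.06991089] [ 0.61514228 -0.21848504  0.05070017]
(263, 220) [ 0.4723 -0.0011  0.0564]
(380, 220) [ 0.478  -0.2194  0.067 ]
(319, 218) [ 0.4781 -0.1049  0.0699]
(430, 220) [ 0.4841 -0.3277  0.03  ]
(450, 220) [ 0.4754 -0.3277  0.1374]
```

View pics/c1.png

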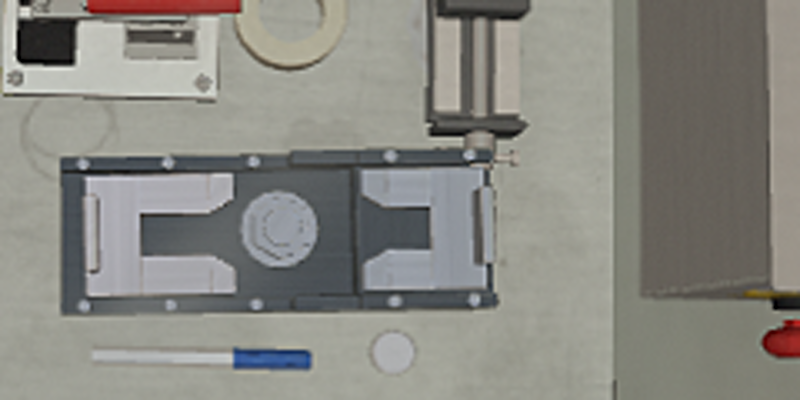

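Crop: nut at crop (279,229), thick tab at (92,232), thin tab at (484,225). Slots open toward the stud, as described.

Run:
```python
from h import *
P=np.load('pics/P.npy').reshape(-1,3)
def sel(x0,x1,y0,y1,z0,z1): 
    m=(P[:,0]>x0)&(P[:,0]<x1)&(P[:,1]>y0)&(P[:,1]<y1)&(P[:,2]>z0)&(P[:,2]<z1); return P[m]
a=sel(.42,.535,-.25,.04,.006,.08)
r=cv2.minAreaRect((a[:,:2]*1000).astype(np.float32)); print('fixture',len(a),r)
for n,b in dict(nut=(.44,.52,-.14,-.07,.042,.08),tabK=(.44,.52,-.03,.03,.042,.07),tabN=(.44,.52,-.25,-.2,.058,.08),spK=(.44,.52,-.1,.02,.026,.04)).items():
    q=sel(*b); print(n,len(q),q.min(0).round(4),q.max(0).round(4),q.mean(0).round(4), cv2.minAreaRect((q[:,:2]*1000).astype(np.float32)))
# bolts on rails for yaw, crop px -> image px (scale 3.333, off 235,150)
b=np.array([(83,305),(170,305),(256,305),(83,163),(168,161),(253,161)])/3.3333+[235,150]
p=plane('top',b,.024);print(p.round(4))
b=np.array([(395,300),(475,299),(390,156),(470,154)])/3.3333+[235,150]
print(plane('top',b,.043).round(4))
```

```text
fixture 6235 ((471.80059814453125, -115.0560302734375), (111.919921875, 270.81024169921875), 3.5180816650390625)
nut 434 [ 0.4406 -0.1391  0.0421] [ 0.5199 -0.0841  0.0737] [ 0.479  -0.1057  0.0581] ((480.8075256347656, -110.99859619140625), (53.653289794921875, 80.0500259399414), 88.11648559570312)
tabK 107 [ 0.4517 -0.0036  0.0441] [0.4952 0.0053 0.0586] [0.4741 0.0005 0.0551] ((473.4490661621094, 0.9237556457519531), (43.60951614379883, 7.780900001525879), 2.0259101390838623)
tabN 116 [ 0.463  -0.2262  0.0582] [ 0.5051 -0.216   0.0698] [ 0.4837 -0.2206  0.066 ] ((484.17962646484375, -221.62266540527344), (42.28288650512695, 9.140384674072266), 3.537282705307007)
spK 1156 [ 0.44   -0.0883  0.026 ] [0.5198 0.0189 0.0377] [ 0.4762 -0.0357  0.0318] ((479.7124938964844, -34.35626983642578), (107.19847869873047, 79.56962585449219), 89.46216583251953)
[[ 0.4329  0.0047  0.024 ]
 [ 0.4345 -0.0459  0.024 ]
 [ 0.4359 -0.0959  0.024 ]
 [ 0.5161  0.0075  0.024 ]
 [ 0.5187 -0.0423  0.024 ]
 [ 0.5203 -0.0922  0.024 ]]
[[ 0.4403 -0.1741  0.043 ]
 [ 0.4421 -0.2203  0.043 ]
 [ 0.5232 -0.1699  0.043 ]
 [ 0.5258 -0.2166  0.043 ]]
```

Call:
apply_moves(rows=[[[0.05, 0.42, 0.05], [0, 0, 0.2], 0], [[0.05, 0.42, 0.05], [0, 0, 0.2], 0], [[0.05, 0.42, 0.05], [0, 0, 0.2], 0], [[0.05, 0.42, 0.05], [0, 0, 0.2], 0], [[0.05, 0.42, 0.05], [0, 0, 0.2], 0], [[0.05, 0.42, 0.05], [0, 0, 0.2], 0], [[0.4, 1, 0.05], [0, 0, 0.394], 0], [[0.4, 1, 0.05], [0, 0, 0.394], 0]])

```text
time: 0.77
ee_pos: [0.2991, -0.2621, 0.2612]
tcp_rot: [0.001, 0.157, 0.988, -0.0]
ft_force: [1.8, -0.5, -0.6]
opening: -0.0
```

Call:
apply_moves(rows=[[[0.28, 0.5, 0], [0, 0, 0.1], 0], [[0.28, 0.5, 0], [0, 0, 0.1], 0], [[0.28, 0.5, 0], [0, 0, 0.1], 0], [[0.28, 0.5, 0], [0, 0, 0.1], 0], [[0.28, 0.5, 0], [0, 0, 0.1], 0], [[0.28, 0.5, 0], [0, 0, 0.1], 0], [[0.28, 0.5, 0], [0, 0, 0.1], 0], [[0.28, 0.5, 0], [0, 0, 0.1], 0]])

```text
time: 1.43
ee_pos: [0.4627, 0.0291, 0.2607]
tcp_rot: [-0.0, 0.002, 1.0, 0.0]
ft_force: [0.8, -1.0, 0.1]
opening: -0.0002
```

Call:
apply_moves(rows=[[[0, 0, 0], [0, 0, 0], 0], [[0, 0, 0], [0, 0, 0], 0], [[0, 0, 0], [0, 0, 0], 0]])

```text
time: 1.68
ee_pos: [0.462, 0.027, 0.2602]
tcp_rot: [-0.001, 0.002, 1.0, -0.0]
ft_force: [0.3, -0.2, -1.6]
opening: -0.0004
```

```bash
python3 -c "
from h import *
s=robot.state();q=s['tcp_rot'];print(s['ee_pos'],q,np.degrees(2*np.arctan2(q[2],q[1])),s['ft_force'],s['joints'])"
```

```text
[0.46201907 0.02695923 0.26017514] [-8.33073491e-04  2.48809441e-03  9.99996530e-01 -2.36379930e-04] 179.71488498121184 [ 0.26513171 -0.15058149 -1.63916408] [ 4.10666410e-01  8.32515658e-02 -3.20288983e-01 -2.56399842e-04
 -1.16897156e+00 -4.15542126e-01]
```

Call:
apply_moves(rows=[[[0.017, 0.022, -0.06], [0, 0, 0.0145], 0], [[0.017, 0.022, -0.12], [0, 0, 0.0145], 0], [[0.017, 0.022, -0.18], [0, 0, 0.0145], 0], [[0.017, 0.022, -0.24], [0, 0, 0.0145], 0], [[0.017, 0.022, -0.3], [0, 0, 0.0145], 0], [[0.017, 0.022, -0.34], [0, 0, 0.0145], 0], [[0.017, 0.022, -0.367], [0, 0, 0.0145], 0], [[0.017, 0.022, -0.367], [0, 0, 0.0145], 0]])

```text
time: 2.35
ee_pos: [0.4697, 0.0377, 0.0377]
tcp_rot: [-0.004, -0.019, 1.0, -0.001]
ft_force: [-0.1, 0.8, 0.3]
opening: -0.0001
```

Run:
```python
from h import *
im,_=grab('scene','scene1'); cv2.imwrite('pics/c2.png',cv2.resize(im[90:290,200:420],(770,700))[:600])
s=robot.state();print(s['ee_pos'],s['ft_force'])
```

```text
[0.47124163 0.03841272 0.03955818] [ 0.60931469 -0.23751307  0.26782331]
```

View pics/c2.png

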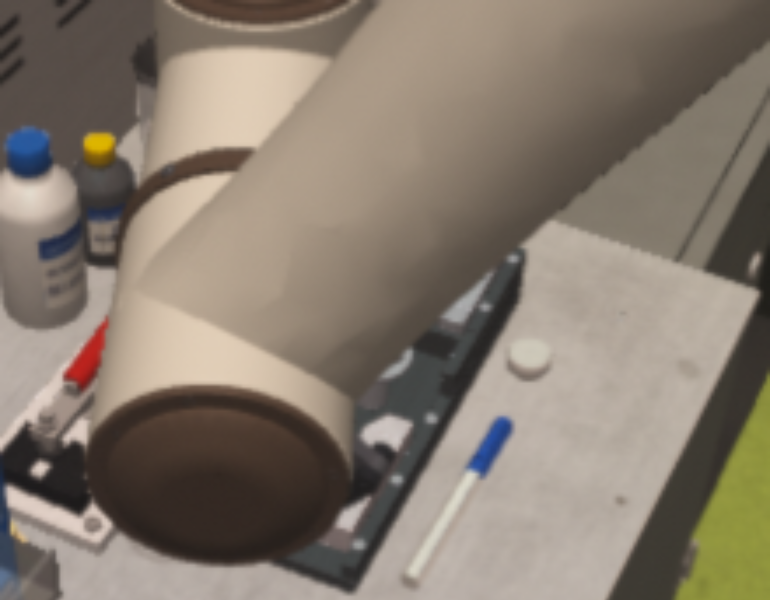

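Call:
apply_moves(rows=[[[0.001, -0.012, 0], [0, 0, 0], 0], [[0.001, -0.024, 0], [0, 0, 0], 0], [[0.002, -0.034, 0], [0, 0, 0], 0], [[0.002, -0.042, 0], [0, 0, 0], 0], [[0.002, -0.05, 0], [0, 0, 0], 0], [[0.003, -0.058, 0], [0, 0, 0], 0], [[0.003, -0.066, 0], [0, 0, 0], 0], [[0.003, -0.074, 0], [0, 0, 0], 0]])

```text
time: 3.07
ee_pos: [0.4752, -0.0044, 0.041]
tcp_rot: [0.001, -0.02, 1.0, 0.0]
ft_force: [-0.0, 4.0, 1.8]
opening: -0.0006
```

Call:
apply_moves(rows=[[[0.001, -0.008, 0], [0, 0, 0], 0], [[0.001, -0.016, 0], [0, 0, 0], 0], [[0.001, -0.024, 0], [0, 0, 0], 0], [[0.001, -0.032, 0], [0, 0, 0], 0], [[0.002, -0.038, 0], [0, 0, 0], 0], [[0.002, -0.044, 0], [0, 0, 0], 0], [[0.002, -0.05, 0], [0, 0, 0], 0], [[0.002, -0.05, 0], [0, 0, 0], 0]])

```text
time: 3.73
ee_pos: [0.4751, -0.0352, 0.0403]
tcp_rot: [-0.001, -0.02, 1.0, -0.0]
ft_force: [-0.2, -0.0, 0.2]
opening: -0.0006
```

Call:
apply_moves(rows=[[[0, -0.004, 0], [0, 0, 0], 0], [[0, -0.008, 0], [0, 0, 0], 0], [[0, -0.012, 0], [0, 0, 0], 0], [[0.001, -0.015, 0], [0, 0, 0], 0], [[0.001, -0.018, 0], [0, 0, 0], 0], [[0.001, -0.02, 0], [0, 0, 0], 0]])

```text
time: 4.23
ee_pos: [0.476, -0.0466, 0.0403]
tcp_rot: [-0.0, -0.02, 1.0, -0.0]
ft_force: [-0.0, 1.7, -0.9]
opening: 0.0001
```

Call:
apply_moves(rows=[[[0, -0.002, 0], [0, 0, 0], 0], [[0, -0.004, 0], [0, 0, 0], 0], [[0, -0.006, 0], [0, 0, 0], 0]])

```text
time: 4.48
ee_pos: [0.4762, -0.05, 0.0405]
tcp_rot: [-0.0, -0.02, 1.0, -0.0]
ft_force: [0.1, 1.0, -0.1]
opening: 0.0003
```

Call:
apply_moves(rows=[[[0, -0.002, 0], [0, 0, 0], 0], [[0, -0.003, 0], [0, 0, 0], 0], [[0, -0.004, 0], [0, 0, 0], 0]])

```text
time: 4.73
ee_pos: [0.4763, -0.0524, 0.0406]
tcp_rot: [-0.0, -0.02, 1.0, -0.0]
ft_force: [-0.8, 1.5, -0.8]
opening: 0.0001
```

Call:
apply_moves(rows=[[[0, -0.002, 0], [0, 0, 0], 0], [[0, -0.003, 0], [0, 0, 0], 0], [[0, -0.004, 0], [0, 0, 0], 0]])

```text
time: 4.98
ee_pos: [0.4765, -0.0528, 0.0407]
tcp_rot: [0.001, -0.02, 1.0, 0.001]
ft_force: [-4.0, 16.5, 1.7]
opening: 0.0003
```

Call:
apply_moves(rows=[[[0, 0.02, 0], [0, 0, 0], 0], [[0, 0.03, 0], [0, 0, 0], 0], [[0, 0.03, 0.06], [0, 0, 0], 0], [[0, 0.03, 0.12], [0, 0, 0], 0], [[0, 0.03, 0.18], [0, 0, 0], 0], [[0, 0.03, 0.24], [0, 0, 0], 0], [[0, 0.03, 0.3], [0, 0, 0], 0], [[0, 0.03, 0.32], [0, 0, 0], 0]])

```text
time: 5.65
ee_pos: [0.4788, -0.0369, 0.2387]
tcp_rot: [0.005, -0.021, 1.0, 0.0]
ft_force: [1.0, -0.1, -0.1]
opening: 0.0003
```

Call:
apply_moves(rows=[[[0.018, -0.378, 0], [0, 0, 0], 0], [[0.018, -0.378, 0], [0, 0, 0], 0], [[0.018, -0.378, 0], [0, 0, 0], 0], [[0.018, -0.378, 0], [0, 0, 0], 0], [[0.018, -0.378, 0], [0, 0, 0], 0], [[0.018, -0.378, 0], [0, 0, 0], 0], [[0.018, -0.378, 0], [0, 0, 0], 0], [[0.018, -0.378, 0], [0, 0, 0], 0]])

```text
time: 6.32
ee_pos: [0.4865, -0.2645, 0.232]
tcp_rot: [-0.001, -0.019, 1.0, 0.0]
ft_force: [0.0, 0.5, -0.5]
opening: 0.0
```

Run:
```python
from h import *
im,D=grab('top','top1'); cv2.imwrite('pics/c3.png',cv2.resize(im[130:290,230:470],(780,520),interpolation=cv2.INTER_CUBIC))
s=robot.state();print(s['ee_pos'],s['ft_force'],s['tcp_rot'])
```

```text
[ 0.48663286 -0.26354332  0.23224977] [-0.33643992 -0.30020404  0.25685962] [-4.71394919e-04 -1.95839177e-02  9.99808093e-01  1.60648530e-04]
```

View pics/c3.png

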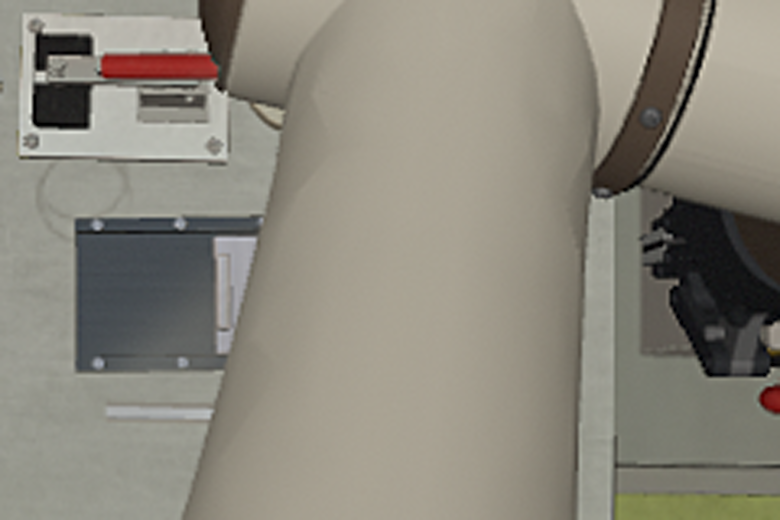

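The thick tab is now at crop (223,290). The arm hides the stud, and the gripper is at right near (720,290). I'll check thick-tab position and whether the wrist clears the machine when lowered.

Run:
```python
from h import *
def cloud(D):
    v,u=np.mgrid[0:420,0:560]; P=dep('top',np.c_[u.ravel(),v.ravel()],D); P[D.ravel()<=0]=9; return P
A=cloud(np.load('pics/top0.npy'));B=cloud(np.load('pics/top1.npy'))
q=B[(B[:,0]>.44)&(B[:,0]<.52)&(B[:,1]>-.09)&(B[:,1]<-.03)&(B[:,2]>.042)&(B[:,2]<.065)]; print('tabK',len(q),q.min(0),q.max(0))
d0=np.load('pics/top0.npy').ravel();d1=np.load('pics/top1.npy').ravel()
ch=(d1>0)&(d1<d0-.02)
for x0 in np.arange(.40,.72,.04):
    for y0 in (-.30,-.34,-.38,-.42):
        f=lambda C,m:C[m&(C[:,0]>x0)&(C[:,0]<x0+.04)&(C[:,1]<y0)&(C[:,1]>y0-.04)][:,2]
        r=f(B,ch);m=f(A,d0>0)
        if len(r)>2: print(f'{x0:.2f} {y0:.2f} robot min {r.min():.3f}  machine max {m.max() if len(m) else -1:.3f}')
```

```text
tabK 94 [ 0.45387995 -0.07100471  0.04249679] [ 0.49715526 -0.06425378  0.05942242]
```

Run:
```python
from h import *
v,u=np.mgrid[0:420,0:560];uv=np.c_[u.ravel(),v.ravel()]
D0=np.load('pics/top0.npy');D1=np.load('pics/top1.npy');A=dep('top',uv,D0);B=dep('top',uv,D1)
ch=(D1.ravel()>0)&(D1.ravel()<D0.ravel()-.02)&(B[:,2]<.6)
r=B[ch&(B[:,0]>.3)]; print(len(r),r.min(0),r.max(0))
for x0 in np.arange(.4,.8,.05):
    s=r[(r[:,0]>x0)&(r[:,0]<x0+.05)]; a=A[(D0.ravel()>0)&(A[:,0]>x0)&(A[:,0]<x0+.05)&(A[:,1]>-.3)&(A[:,1]<-.12)]
    if len(s): print(round(x0,2),'robot zmin',s[:,2].min().round(3),'y',s[:,1].min().round(3),s[:,1].max().round(3),'scene zmax',a[:,2].max().round(3))
```

```text
31042 [ 0.38706126 -0.28390677  0.02962991] [ 0.56560183 -0.03837186  0.59999793]
0.4 robot zmin 0.287 y -0.284 -0.042 scene zmax 0.047
0.45 robot zmin 0.03 y -0.271 -0.042 scene zmax 0.069
0.5 robot zmin 0.03 y -0.254 -0.039 scene zmax 0.07
0.55 robot zmin 0.537 y -0.16 -0.048 scene zmax 0.034
```

Call:
apply_moves(rows=[[[-0.002, 0, -0.06], [0, 0, 0], 0], [[-0.002, 0, -0.12], [0, 0, 0], 0], [[-0.002, 0, -0.18], [0, 0, 0], 0], [[-0.002, 0, -0.24], [0, 0, 0], 0], [[-0.002, 0, -0.28], [0, 0, 0], 0], [[-0.002, 0, -0.3], [0, 0, 0], 0], [[-0.002, 0, -0.3], [0, 0, 0], 0]])

```text
time: 6.95
ee_pos: [0.4838, -0.2614, 0.0497]
tcp_rot: [-0.003, -0.021, 1.0, 0.001]
ft_force: [-0.3, -0.2, -0.2]
opening: -0.0004
```

Call:
apply_moves(rows=[[[0, 0.012, 0], [0, 0, 0], 0], [[-0.001, 0.024, 0], [0, 0, 0], 0], [[-0.001, 0.034, 0], [0, 0, 0], 0], [[-0.001, 0.042, 0], [0, 0, 0], 0], [[-0.002, 0.05, 0], [0, 0, 0], 0], [[-0.002, 0.058, 0], [0, 0, 0], 0], [[-0.003, 0.066, 0], [0, 0, 0], 0], [[-0.003, 0.074, 0], [0, 0, 0], 0]])

```text
time: 7.62
ee_pos: [0.4844, -0.2189, 0.0531]
tcp_rot: [0.001, -0.02, 1.0, -0.0]
ft_force: [0.5, -2.4, 1.0]
opening: -0.0003
```

Call:
apply_moves(rows=[[[0, 0.008, 0], [0, 0, 0], 0], [[-0.001, 0.016, 0], [0, 0, 0], 0], [[-0.001, 0.024, 0], [0, 0, 0], 0], [[-0.001, 0.032, 0], [0, 0, 0], 0], [[-0.002, 0.04, 0], [0, 0, 0], 0], [[-0.002, 0.046, 0], [0, 0, 0], 0], [[-0.002, 0.052, 0], [0, 0, 0], 0], [[-0.003, 0.058, 0], [0, 0, 0], 0]])

```text
time: 8.28
ee_pos: [0.4822, -0.1838, 0.0524]
tcp_rot: [-0.0, -0.02, 1.0, 0.0]
ft_force: [-0.0, -1.4, 0.0]
opening: -0.0001
```

Call:
apply_moves(rows=[[[0, 0.005, 0], [0, 0, 0], 0], [[0, 0.01, 0], [0, 0, 0], 0], [[-0.001, 0.015, 0], [0, 0, 0], 0], [[-0.001, 0.019, 0], [0, 0, 0], 0], [[-0.001, 0.023, 0], [0, 0, 0], 0], [[-0.001, 0.026, 0], [0, 0, 0], 0]])

```text
time: 8.78
ee_pos: [0.4816, -0.1684, 0.0525]
tcp_rot: [-0.0, -0.02, 1.0, 0.0]
ft_force: [-1.0, 0.1, 0.1]
opening: 0.0001
```

Call:
apply_moves(rows=[[[0, 0.004, 0], [0, 0, 0], 0], [[0, 0.007, 0], [0, 0, 0], 0], [[0, 0.01, 0], [0, 0, 0], 0], [[0, 0.012, 0], [0, 0, 0], 0]])

```text
time: 9.12
ee_pos: [0.4817, -0.1613, 0.0526]
tcp_rot: [-0.0, -0.02, 1.0, -0.0]
ft_force: [-0.5, -0.9, -0.4]
opening: 0.0004
```

Call:
apply_moves(rows=[[[0, 0.002, 0], [0, 0, 0], 0], [[0, 0.004, 0], [0, 0, 0], 0], [[0, 0.005, 0], [0, 0, 0], 0]])

```text
time: 9.37
ee_pos: [0.4818, -0.1584, 0.0526]
tcp_rot: [0.0, -0.02, 1.0, -0.0]
ft_force: [-0.8, -0.7, -0.6]
opening: -0.0003
```

Call:
apply_moves(rows=[[[0, 0.002, 0], [0, 0, 0], 0], [[0, 0.003, 0], [0, 0, 0], 0], [[0, 0.004, 0], [0, 0, 0], 0]])

```text
time: 9.62
ee_pos: [0.4818, -0.1578, 0.0531]
tcp_rot: [-0.0, -0.021, 1.0, -0.001]
ft_force: [-0.7, -13.2, 1.9]
opening: 0.0005
```

Call:
apply_moves(rows=[[[0, -0.02, 0], [0, 0, 0], 0], [[0, -0.03, 0], [0, 0, 0], 0], [[0, -0.03, 0.06], [0, 0, 0], 0], [[0, -0.03, 0.12], [0, 0, 0], 0], [[0, -0.03, 0.18], [0, 0, 0], 0], [[0, -0.03, 0.24], [0, 0, 0], 0], [[0, -0.03, 0.3], [0, 0, 0], 0], [[0, -0.03, 0.34], [0, 0, 0], 0]])

```text
time: 10.28
ee_pos: [0.4827, -0.1746, 0.2607]
tcp_rot: [0.003, -0.02, 1.0, -0.0]
ft_force: [1.0, -0.1, 0.9]
opening: 0.0001
```

Call:
apply_moves(rows=[[[-0.3, -0.15, 0], [0, 0, -0.1], 0], [[-0.3, -0.15, 0], [0, 0, -0.1], 0], [[-0.3, -0.15, 0], [0, 0, -0.1], 0], [[-0.3, -0.15, 0], [0, 0, -0.1], 0], [[-0.3, -0.15, 0], [0, 0, -0.1], 0], [[-0.35, -0.45, 0], [0, 0, -0.2], 0], [[-0.35, -0.45, 0], [0, 0, -0.2], 0], [[-0.35, -0.45, 0], [0, 0, -0.2], 0]])

```text
time: 10.95
ee_pos: [0.28, -0.389, 0.2574]
tcp_rot: [0.001, 0.292, 0.956, -0.0]
ft_force: [2.0, 0.2, 0.4]
opening: -0.0002
```

Call:
apply_moves(rows=[[[-0.05, -0.35, 0], [0, 0, -0.1], 0], [[-0.05, -0.35, 0], [0, 0, -0.1], 0], [[-0.05, -0.35, 0], [0, 0, -0.1], 0], [[-0.05, -0.35, 0], [0, 0, -0.1], 0], [[-0.05, -0.35, 0], [0, 0, -0.1], 0], [[-0.05, -0.35, 0], [0, 0, -0.1], 0]])

```text
time: 11.45
ee_pos: [0.2494, -0.6027, 0.2535]
tcp_rot: [-0.001, 0.438, 0.899, 0.0]
ft_force: [0.0, 1.0, -0.2]
opening: 0.0001
```

Run:
```python
from h import *
im,D=grab('top','top2'); im2,_=grab('scene','scene2')
a=cv2.resize(im[150:270,235:475],(800,400),interpolation=cv2.INTER_CUBIC)
cv2.imwrite('pics/c4.png',a); cv2.imwrite('pics/c5.png',cv2.resize(im2[130:270,220:410],(780,575),interpolation=cv2.INTER_CUBIC))
v,u=np.mgrid[0:420,0:560]; P=dep('top',np.c_[u.ravel(),v.ravel()],D)
for n,b in dict(tabK=(.44,.52,-.09,-.055,.046,.07),tabN=(.44,.52,-.17,-.13,.058,.08)).items():
    q=P[(P[:,0]>b[0])&(P[:,0]<b[1])&(P[:,1]>b[2])&(P[:,1]<b[3])&(P[:,2]>b[4])&(P[:,2]<b[5])]; print(n,len(q),q.min(0).round(4),q.max(0).round(4),np.median(q,0).round(4))
s=robot.state();print(s['time'],s['ee_pos'],s['ft_force'])
```

```text
tabK 136 [ 0.447  -0.09    0.0462] [ 0.4973 -0.0642  0.0604] [ 0.4773 -0.069   0.0549]
tabN 104 [ 0.4589 -0.1467  0.058 ] [ 0.5002 -0.1386  0.0694] [ 0.4811 -0.1427  0.0658]
11.55 [ 0.25015787 -0.59854897  0.25445213] [-0.58201131  1.15278831 -0.08533094]
```

View pics/c4.png

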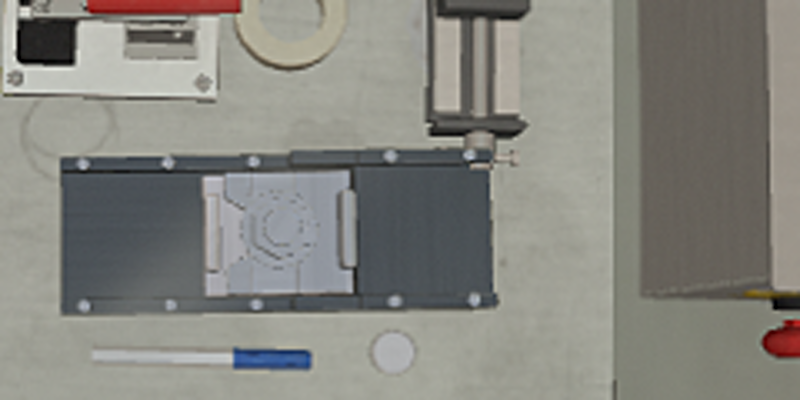

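View pics/c5.png

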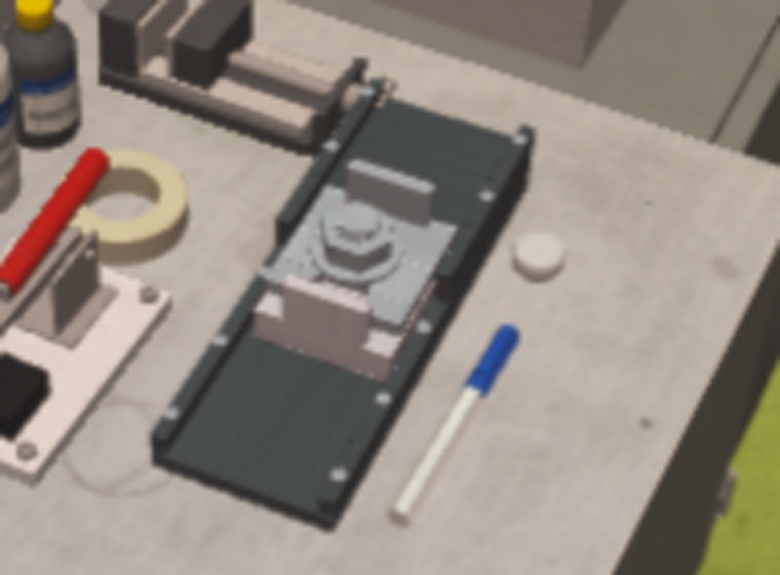

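Both views show the stack flat under the nut: thick tab at crop (212,232), thin tab at (347,230). The bystanders haven't moved. Handing in.

```bash
python3 -c "
from workcell import robot
print(robot.hand_in())"
```

```text
the job is handed in; nothing more can be done
None
```

Both spacers are home on the stud under the nut, and I handed the job in at about 11.6 s. I pushed the thick one by its tab along the low lane first, then the thin one along the high lane over it. Each push ended in a clear stop against the stud, at about 16 N for the thick spacer and 13 N for the thin one.

**Position:** the tool stopped 105.2 mm apart in y between the two pushes. That fits the 84 mm expected between the outer tab faces if the closed fingers are about 21 mm thick; I took the finger thickness from the 22 mm pad width and did not measure it. Depth readings from the top camera put the faces about 82.5 mm apart, which agrees within the camera's roughly 2 mm accuracy.

**Flatness and surroundings:** in the final views from both cameras the spacers lie flat, and the bystanders in view look unmoved. The brass coupling was outside the last close-up crops I viewed. The thick tab read the same before and after the thin spacer went on. The arm is clear of everything, and no check failed.

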